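# Remix the record cleaning fluid on the touch mixer

### The arm

A 6-joint arm with a two-finger parallel gripper is mounted at the origin on the work surface. World frame = base frame: x ahead of the robot, y to its left, z up, the work surface at z = 0. Lengths are in m, angles in degrees, forces in N, time in s.
With the tool pointing down it reaches from about 0.35 to 0.875 m from the base axis. Payload 4.2 kg.
Tool frame: the origin (TCP) lies at the centre of the arm's flange, where the gripper is bolted on; the fingertips stand 182 mm ahead of it and the grasp point (between the pads) lies 164 mm ahead of it (r.nose_length is the distance from the TCP to the fingertips, in m); z points along the fingers, y is the line along which they close (so a half turn about z gives the same grasp; the last joint's range is limited). The gripper opens to 87 mm and grips with 3 to 60 N. Pads are 19 mm wide; open, the fingers measure 117 mm over their backs; the gripper's body (75 mm by 190 mm) begins 51 mm behind the grasp point.
Start: joints at [88.671, 22.042, 0.453, 0, -68.411, -14.817], TCP at [0.174, 0.6, 0.405] pointing down, gripper open.
Joint ranges: [-179.83, 179.83], [-69.29, 118.12], [-61.27, 80.66], [-181.25, 117.63], [-171.15, -9.14], [-177.46, 177.46]. Speed limits (degrees/s): [159.86, 159.86, 180, 180, 180, 180].

### API

Orientations are given as a 3x3 rotation matrix whose columns are the frame's x, y, z axes.
In Python, from station import r, vision gives the robot as it stands. The module is installed in compiled form; this text tells all that it offers.
- The arm moves only by the shell command python3 -m creep 'ROWS'. ROWS is JSON, a list of rows, each a list of 7 numbers: the opening, from -1 (shut) to 1 (fully open), then the shift along the tool's x, y, z in mm, then the turn, a rotation vector about the tool's x, y, z in degrees. A call has 1 to 8 rows; each row is the pose to reach, as a shift and turn from the pose commanded when the call began, along the tool's axes at that moment; what a row does not reach only later rows make up. A row lasts 1/12 s, in which the tool goes at most 41.7 mm and 7.16 degrees, less where a joint would pass 70% of its speed; a pose out of reach is approached as far as the arm can. A call with a gripper value outside its range is refused whole. The fingers move at their own pace and stop on an object; the grip force is fixed at half the most. Time passes only in rows, so rows that repeat a pose let the fingers close. It gives the time, the measured TCP pose, the force, the opening and the grip force at its end, in the units of the state.
- r.sense(): the state, without advancing time (a new reading comes with each control period).
- vision.capture(name): name is "scene" or "top"; returns (picture, depth): 420x560x3 uint8, red, green, blue; 420x560 float32, m along the optical axis (not along the pixel's ray), 0 where there is no reading.
- vision.camera_model(name): a dict with "vertical_fov" (degrees; the focal length in pixels is half the picture's height over the tangent of half this angle, whatever the lens; pixels are square), "cx", "cy" (the principal point, pixels), "extrinsics" (4x4, takes a point from camera to world coordinates). Camera axes: x right, y down, z forward; pixel columns grow to the right and rows downward; lengths in m; the calibration is good to about 2 mm. A picture is of the moment at which its call begins. camera_model takes no time and is no camera call.
- r.finish_job(): hands the job in; it is judged then, once.
Trained networks look in the newest picture that a camera, given by its name, has taken for a name from the list of things; names that differ only in an ending like _2 or _b are one class to them, and where a whole thing is asked for, a point or a joint stands for the part that bears it (a point fixed in the world has none). Each returns a list of dicts, best first, with "conf" (0 to 1); they miss things now and then, are a little off and sometimes report something else, mostly with a low value. They report only what shows in the picture. A call takes as long as a camera call. They do not tell look-alikes from the thing itself.
- vision.find_in(camera, thing): "uv" ([column, row] in pixels, amid what is visible of it).
- vision.cut_out(camera, thing): "region" (420x560 bool, what is visible of it) and "uv" ([column, row] in pixels, amid what is visible of it).
The state is a dict: "time_s": time; "joints": joint angles; "joint_velocities": joint speeds; "effort": joint torques, N m; "tcp_pos": TCP position; "ee_rot": TCP orientation; "wrist_force": force on the tool from outside, world axes, zero at the start; "moment": the same for the moment, N m; "gripper_width": opening from 0.0 (shut) to 1.0 (fully open); "gripper_force": force on a finger pad.
Only numpy, scipy, OpenCV 4.12 (cv2) and the standard library are available. Lean on these libraries where they do the work, as an engineer would, in place of code of your own. Each camera call takes 0.05 s, during which the arm holds its last target. There are 200 camera calls.

### The job

Press the green start plunger at the front of the touch mixer down to its stop and let it come back up, then stand the round amber bottle upright in the mixer's sprung rubber ring and press it smoothly down to the end of the spring travel so that it mixes, without ramming the glass. Keep the bottle upright throughout, leave the chrome weight, the rinse bottle, the brush and the pick where they are, and finish while still holding the bottle pressed down.

Things in the scene. Friction and masses are not known exactly. Their poses are not given: they have to be found in the camera images.
- mixer: touch mixer, fixed to the slab: grey and white housing 185 long (its x) by 125 wide (its y) mm. Origin on the slab under the middle of the housing; its x axis points from the low front panel (top 52 mm above the slab, with the green start plunger and a black speed knob 64 mm high that is not used) to the high rear deck (top 78 mm), over which the sprung ring stands. Its z is up.
- start_top (a point): top of the green domed start plunger head, 28 mm across, on the mixer's front panel; at rest 79 mm above the slab. It moves straight down with the plunger. The black speed knob is 64 mm away, centre to centre.
- start_plunger (a joint): travel of the start plunger in m: 0 = up, 0.008 = down at its stop. It springs back; about 2 N starts it moving and 6 N holds it at the stop.
- ring_top (a point): centre of the sprung ring cradle, in the plane of the ring's top edge; at rest 122 mm above the slab. The ring is black rubber, 62 mm inner and 82 mm outer diameter, 10 mm thick, open in the middle, carried on three posts over a round aluminium hub plate; it moves straight down with the spring.
- cradle (a joint): travel of the sprung ring in m: 0 = up, 0.010 = fully down at the end of its travel. The spring needs about 7 N to start and 16 N to reach the end, the bottle's own weight (about 4 N) included, so the bottle alone does not push it down. It springs back when released.
- bottle: the round amber bottle, loose, about 0.4 kg, glass, closed, standing on the slab; origin in the middle of its underside, z up its axis. 110 mm tall: belly 84 mm in diameter, widest 36 mm above the underside; flat foot 43 mm across; neck 32 mm in diameter; black ribbed cap 40 mm in diameter from 84 to 110 mm above the underside, firmly closed, good to grip.
- bottle_center (a point): point on the bottle's axis half-way up, 55 mm above its underside (the cap's middle is 42 mm higher). With the bottle seated in the ring, the belly rests on the rubber all round: the underside is then 11 mm below the ring's top edge and this point 44 mm above it.
- weight: chrome record weight, loose, 76 mm in diameter, 48 mm high, with a knob on top; origin in the middle of its underside. Not to be moved.
- rinse: clear rinse bottle with a blue pointed nozzle, loose, 60 mm in diameter, 172 mm high; origin in the middle of its underside. Not to be moved.
- brush: orange record brush, loose, lying on its black pad, 120 mm long (its y) by 28 mm by 38 mm high; origin in the middle of its underside. Not to be moved.
- pick: steel pick, loose, lying along its x, 140 mm long, 9 mm thick; origin at its middle on the slab. Not to be moved.
Mind the look-alikes: they are no part of the job. What is shaped like the mixer but purple or turquoise is not meant.

How it is judged:
By the outcome, as a careful person would: the job done as asked, in the order asked, and still so for the second after the job is handed in, while the arm keeps its last pose, push and grip.
It also fails if it takes over 64 s, if anything falls off the work surface, if the arm or the gripper's body presses on something with over 40 N, if the wrist force passes 120 N, or if a joint passes its speed limit or range.

## Working session

There is one attempt and no reset: what is moved stays moved. The work goes in short steps, Python scripts to look and compute and a shell command to move; the robot and the scene stay as the last step left them, time stands still between calls to the robot, and variables do not carry over. Pictures are saved under pics/ and viewed, at most 10 in all, crops included, and the job is handed in when it is done.

```bash
mkdir -p pics
cat > h.py <<'E'
import numpy as np, cv2
from station import r, vision
def cloud(name,d):
    m=vision.camera_model(name); f=d.shape[0]/2/np.tan(np.radians(m["vertical_fov"])/2)
    v,u=np.indices(d.shape); P=np.stack([(u-m["cx"])/f*d,(v-m["cy"])/f*d,d],-1)
    T=np.array(m["extrinsics"]); W=P@T[:3,:3].T+T[:3,3]; W[d==0]=np.nan; return W
def save(n,img): cv2.imwrite("pics/"+n+".png",img[:,:,::-1])
E
python3 - <<'E'
from h import *
s=r.sense(); print(s["tcp_pos"],np.round(s["ee_rot"],3),s["time_s"],s["wrist_force"],r.nose_length)
for c in ("scene","top"):
    p,d=vision.capture(c); save(c+"0",p); W=cloud(c,d)
    print(c,np.round(vision.camera_model(c)["extrinsics"],2).tolist())
    for t in ("mixer","start_top","ring_top","bottle","weight","rinse","brush","pick"):
        for o in vision.cut_out(c,t)[:4]:
            q=W[o["region"]]; q=q[~np.isnan(q[:,0])]
            print(t,round(o["conf"],2),np.round(o["uv"]),len(q),np.round(np.percentile(q,[2,50,98],axis=0),3).tolist() if len(q) else "")
E
```

```text
[0.1737123  0.60017333 0.40365932] [[ 0.961 -0.278 -0.   ]
 [-0.278 -0.961 -0.002]
 [ 0.     0.002 -1.   ]] 0.0 [-0.16996646 -0.03486405  0.28597363] 0.1822
scene [[0.42, 0.79, -0.45, 0.95], [0.91, -0.36, 0.21, -0.22], [0.0, -0.49, -0.87, 0.9], [0.0, 0.0, 0.0, 1.0]]
mixer 0.59 [338. 192.] 3961 [[0.434, 0.052, 0.018], [0.557, 0.118, 0.077], [0.622, 0.204, 0.123]]
mixer 0.59 [347. 106.] 2715 [[0.206, 0.195, 0.018], [0.332, 0.262, 0.078], [0.39, 0.366, 0.123]]
mixer 0.55 [143. 176.] 3742 [[0.185, -0.349, 0.018], [0.32, -0.28, 0.077], [0.369, -0.211, 0.123]]
start_top 0.37 [361.  81.] 45 [[0.25, 0.336, 0.072], [0.26, 0.344, 0.078], [0.271, 0.357, 0.082]]
start_top 0.33 [347. 189.] 980 [[0.52, 0.084, 0.078], [0.555, 0.125, 0.101], [0.596, 0.161, 0.124]]
ring_top 0.9 [347. 188.] 1029 [[0.521, 0.084, 0.078], [0.557, 0.123, 0.101], [0.595, 0.16, 0.124]]
ring_top 0.85 [350.  95.] 727 [[0.248, 0.23, 0.054], [0.315, 0.27, 0.102], [0.356, 0.325, 0.124]]
ring_top 0.79 [133. 164.] 909 [[0.261, -0.323, 0.08], [0.304, -0.288, 0.101], [0.346, -0.252, 0.124]]
bottle 0.96 [253. 280.] 1303 [[0.609, -0.1
[... 1044 characters left out ...]
0.08]]
ring_top 0.76 [222. 188.] 911 [[0.522, 0.084, 0.077], [0.561, 0.122, 0.1], [0.595, 0.159, 0.123]]
ring_top 0.61 [156. 286.] 945 [[0.284, 0.23, 0.094], [0.318, 0.27, 0.1], [0.354, 0.302, 0.123]]
ring_top 0.58 [391. 299.] 968 [[0.273, -0.323, 0.095], [0.307, -0.291, 0.1], [0.344, -0.251, 0.123]]
bottle 0.62 [327. 162.] 808 [[0.607, -0.176, 0.036], [0.635, -0.135, 0.065], [0.676, -0.101, 0.111]]
weight 0.56 [401. 211.] 673 [[0.497, -0.361, 0.005], [0.529, -0.324, 0.026], [0.565, -0.295, 0.05]]
rinse 0.93 [321. 240.] 513 [[0.415, -0.142, 0.042], [0.439, -0.113, 0.123], [0.469, -0.088, 0.162]]
brush 0.74 [290. 127.] 470 [[0.736, -0.096, -0.0], [0.745, -0.042, 0.027], [0.762, 0.015, 0.039]]
```

```bash
python3 -c "
import cv2
for n in('scene','top'):
    a=cv2.imread(f'pics/{n}0.png'); cv2.imwrite(f'pics/{n}0b.png',cv2.resize(a,(800,600)))"
```

```text
(no output)
```

View pics/scene0b.png

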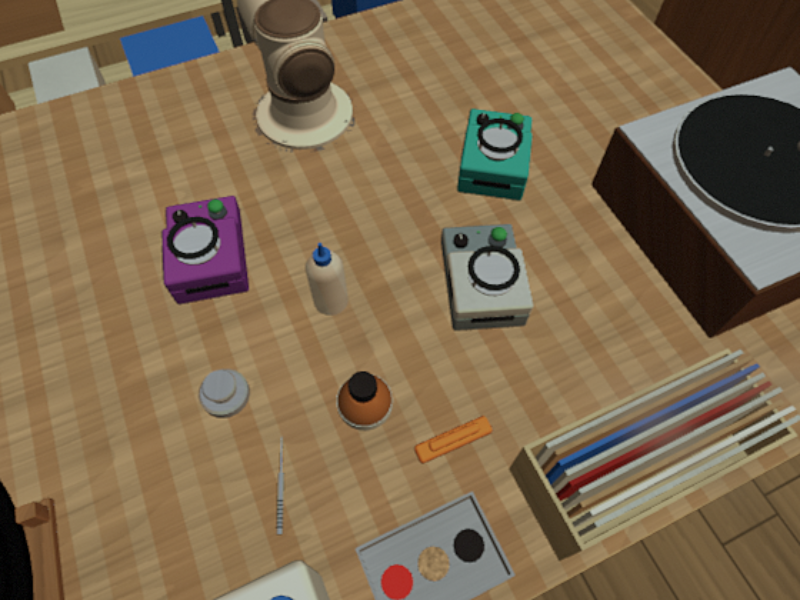

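View pics/top0b.png

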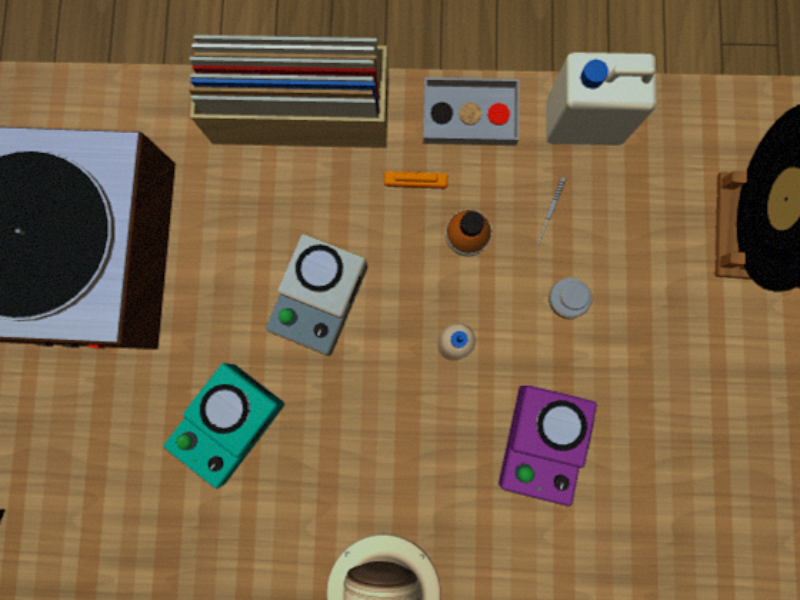

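The scene view and the top view (both shown at 800x600) agree. The grey and white mixer is at about (317,295) in the top view, with the ring at (320,267), the green plunger at (287,316) and the knob at (320,330). The bottle is at (469,230). The purple and turquoise look-alikes are clearly apart from it.

```bash
cat > m.py <<'E'
from h import *
from scipy.optimize import least_squares
def circ(q):
    f=lambda p:np.hypot(q[:,0]-p[0],q[:,1]-p[1])-p[2]
    s=least_squares(f,[*q.mean(0)[:2],.03],loss="soft_l1",f_scale=.002); return s.x
def near(W,x,y,rad,z0,z1): return (np.hypot(W[...,0]-x,W[...,1]-y)<rad)&(W[...,2]>z0)&(W[...,2]<z1)
if __name__=="__main__":
  for c in ("scene","top"):
    p,d=vision.capture(c); W=cloud(c,d); hsv=cv2.cvtColor(p,cv2.COLOR_RGB2HSV)
    k=near(W,.557,.122,.06,.118,.127); q=W[k]; print(c,"ring",np.round(circ(q),4),np.median(q[:,2]),len(q))
    print(" ring hull",cv2.minEnclosingCircle(q[:,:2].astype(np.float32)))
    k=near(W,.48,.182,.04,.06,.09)&(hsv[...,0]>40)&(hsv[...,0]<85)&(hsv[...,1]>100); q=W[k]
    print(" green",np.round(q.mean(0),4),np.round(q.max(0),4),np.round(q.min(0),4),len(q), cv2.minEnclosingCircle(q[:,:2].astype(np.float32)))
    k=near(W,.64,-.135,.06,.1065,.116); q=W[k]; print(" cap",np.round(q.mean(0),4),np.median(q[:,2]),len(q),cv2.minEnclosingCircle(q[:,:2].astype(np.float32)))
    k=near(W,.64,-.135,.06,.03,.042); print(" belly",np.round(circ(W[k]),4))
    k=near(W,.54,.12,.1,.074,.082); q=W[k]; print(" deck",cv2.minAreaRect(q[:,:2].astype(np.float32)))
E
python3 m.py
```

```text
scene ring [0.5589 0.1206 0.0358] 0.12146849304742258 386
 ring hull ((0.5586552023887634, 0.12104800343513489), 0.0411033108830452)
 green [0.4816 0.1816 0.0776] [0.4925 0.1951 0.0823] [0.4695 0.1694 0.0715] 80 ((0.48067840933799744, 0.18267488479614258), 0.013370496220886707)
 cap [ 0.6464 -0.1379  0.1099] 0.10986258069908184 294 ((0.6457890272140503, -0.1374562680721283), 0.020440906286239624)
 belly [ 0.6451 -0.1373  0.0424]
 deck ((0.5334720611572266, 0.12958483397960663), (0.12431150674819946, 0.15934009850025177), 70.1496810913086)
top ring [0.5588 0.1195 0.0359] 0.1202445453176404 293
 ring hull ((0.5587253570556641, 0.11992625892162323), 0.04075069725513458)
 green [0.4804 0.1808 0.0756] [0.493  0.1946 0.0824] [0.4676 0.1693 0.0684] 89 ((0.4806801378726959, 0.18130947649478912), 0.013418867252767086)
 cap [ 0.6458 -0.1384  0.109 ] 0.10887484540496817 163 ((0.646018922328949, -0.13901594281196594), 0.0195799358189106)
 belly [ 0.647  -0.1394  0.0421]
 deck ((0.532410740852356, 0.12933450937271118), (0.12316583096981049, 0.15868468582630157), 69.6121826171875)
```

```bash
python3 -m creep '[[-1,15,12,0,0,0,0],[-1,45,35,0,0,0,0],[-1,76,58,0,0,0,0],[-1,107,82,0,0,0,0],[-1,138,106,0,0,0,0],[-1,168,130,0,0,0,0],[-1,192,148,0,0,0,0],[-1,205,158,0,0,0,0]]'
python3 -m creep '[[-1,15,12,0,0,0,0],[-1,45,35,5,0,0,0],[-1,76,58,20,0,0,0],[-1,107,82,40,0,0,0],[-1,138,106,60,0,0,0],[-1,168,130,80,0,0,0],[-1,192,148,95,0,0,0],[-1,206,158,105,0,0,0]]'
python3 -m creep '[[-1,0,0,0,0,0,0],[-1,0,0,0,0,0,0],[-1,0,0,0,0,0,0]]'
python3 - <<'E'
from h import *
s=r.sense(); R=np.array(s["ee_rot"]); p=np.array(s["tcp_pos"]); tip=p+R[:,2]*r.nose_length
print(tip, R.T@(np.array([.4808,.1818,.079])-tip)*1000)
E
```

```text
time_s: 1.67
tcp_pos: [0.328, 0.3888, 0.4051]
ee_rot: [[0.96, -0.28, 0.0], [-0.28, -0.96, -0.0], [0.0, 0.0, -1.0]]
wrist_force: [-0.1, 0.7, 0.3]
gripper_width: 0.475
gripper_force: 0.0
time_s: 2.33
tcp_pos: [0.4816, 0.1795, 0.2978]
ee_rot: [[0.96, -0.281, -0.003], [-0.281, -0.96, -0.002], [-0.002, 0.002, -1.0]]
wrist_force: [-0.3, 1.4, 0.7]
gripper_width: 0.008
gripper_force: 0.0
time_s: 2.58
tcp_pos: [0.4808, 0.183, 0.3004]
ee_rot: [[0.961, -0.278, 0.001], [-0.278, -0.961, 0.001], [0.001, -0.001, -1.0]]
wrist_force: [-0.1, -0.3, -0.2]
gripper_width: 0.006
gripper_force: 0.0
[0.48096545 0.18315417 0.11817451] [ 0.1825585   1.38426297 39.17337918]
```

```bash
python3 -m creep '[[-1,0,1,10,0,0,0],[-1,0,1,22,0,0,0],[-1,0,1,30,0,0,0],[-1,0,1,35,0,0,0],[-1,0,1,38,0,0,0],[-1,0,1,41,0,0,0],[-1,0,1,44,0,0,0],[-1,0,1,44,0,0,0]]'; python3 -m creep '[[-1,0,0,1,0,0,0],[-1,0,0,2,0,0,0],[-1,0,0,3,0,0,0],[-1,0,0,3,0,0,0]]'
```

```text
time_s: 3.25
tcp_pos: [0.4804, 0.182, 0.2561]
ee_rot: [[0.961, -0.278, 0.001], [-0.278, -0.961, 0.001], [0.0, -0.001, -1.0]]
wrist_force: [-2.7, 1.7, 4.6]
gripper_width: 0.007
gripper_force: 2.2
time_s: 3.58
tcp_pos: [0.4806, 0.1818, 0.2534]
ee_rot: [[0.961, -0.278, 0.001], [-0.278, -0.961, 0.001], [0.001, -0.001, -1.0]]
wrist_force: [-3.3, 1.5, 6.6]
gripper_width: 0.005
gripper_force: 2.8
```

```bash
python3 -m creep '[[-1,0,0,0.7,0,0,0],[-1,0,0,1.4,0,0,0],[-1,0,0,2,0,0,0],[-1,0,0,2,0,0,0],[-1,0,0,2,0,0,0]]'
```

```text
time_s: 4.0
tcp_pos: [0.4805, 0.1819, 0.2531]
ee_rot: [[0.961, -0.277, 0.002], [-0.277, -0.961, 0.001], [0.001, -0.001, -1.0]]
wrist_force: [-7.0, 1.4, 17.5]
gripper_width: 0.004
gripper_force: 8.5
```

```bash
python3 -m creep '[[-1,0,0,-3,0,0,0],[-1,0,0,-8,0,0,0],[-1,0,0,-18,0,0,0],[-1,0,0,-38,0,0,0],[-1,0,0,-65,0,0,0],[-1,10,10,-87,0,0,0],[-1,25,26,-92,0,0,0],[1,50,52,-92,0,0,0]]'
python3 -m creep '[[1,28,30,0,0,0,0],[1,56,60,0,0,0,0],[1,84,90,0,0,0,0],[1,112,120,0,0,0,0],[1,142,150,0,0,0,0],[1,168,178,0,0,0,0],[1,188,199,0,0,0,0],[1,198,209,0,0,0,0]]'
python3 -m creep '[[1,0,0,0,0,0,0],[1,0,0,0,0,0,0],[1,0,0,0,0,0,0]]'
python3 - <<'E'
from m import *
s=r.sense(); R=np.array(s["ee_rot"]); p=np.array(s["tcp_pos"]); g=p+R[:,2]*.164
print(g, R.T@(np.array([.6461,-.1380,.098])-g)*1000)
p,d=vision.capture("top"); W=cloud("top",d); hsv=cv2.cvtColor(p,cv2.COLOR_RGB2HSV); save("top1",p)
k=near(W,.48,.182,.04,.05,.09)&(hsv[...,0]>40)&(hsv[...,0]<85)&(hsv[...,1]>100); q=W[k]; print(q.mean(0),q.max(0))
E
```

```text
time_s: 4.67
tcp_pos: [0.5143, 0.1183, 0.3455]
ee_rot: [[0.962, -0.275, 0.005], [-0.275, -0.962, 0.002], [0.004, -0.004, -1.0]]
wrist_force: [0.1, 0.1, 0.2]
gripper_width: 0.03
gripper_force: 0.0
time_s: 5.33
tcp_pos: [0.6469, -0.1421, 0.3419]
ee_rot: [[0.959, -0.282, -0.001], [-0.282, -0.959, -0.001], [-0.001, 0.001, -1.0]]
wrist_force: [-0.6, 1.4, 0.6]
gripper_width: 0.604
gripper_force: 0.0
time_s: 5.58
tcp_pos: [0.6456, -0.1379, 0.3424]
ee_rot: [[0.961, -0.278, -0.001], [-0.278, -0.961, 0.0], [-0.001, 0.0, -1.0]]
wrist_force: [-0.0, 0.2, 0.2]
gripper_width: 0.832
gripper_force: 0.0
[ 0.64545341 -0.13792077  0.1784341 ] [ 0.73327184 -0.12012822 80.43330975]
[0.48005393 0.18130256 0.0745553 ] [0.49306812 0.19967096 0.08101939]
```

The plunger is back at its rest height. I'll descend onto the cap next.

```bash
python3 -m creep '[[1,1,0,10,0,0,0],[1,1,0,25,0,0,0],[1,1,0,40,0,0,0],[1,1,0,55,0,0,0],[1,1,0,66,0,0,0],[1,1,0,74,0,0,0],[1,1,0,79,0,0,0],[1,1,0,80,0,0,0]]'
python3 -m creep '[[1,0,0,0,0,0,0],[0,0,0,0,0,0,0],[-1,0,0,0,0,0,0],[-1,0,0,0,0,0,0],[-1,0,0,0,0,0,0],[-1,0,0,0,0,0,0],[-1,0,0,0,0,0,0],[-1,0,0,0,0,0,0]]'
python3 -m creep '[[-1,0,0,0,0,0,0],[-1,0,0,0,0,0,0],[-1,0,0,0,0,0,0],[-1,0,0,0,0,0,0]]'
```

```text
time_s: 6.3
tcp_pos: [0.6468, -0.138, 0.2617]
ee_rot: [[0.961, -0.278, -0.002], [-0.278, -0.961, 0.0], [-0.002, 0.0, -1.0]]
wrist_force: [0.1, 0.5, -0.1]
gripper_width: 1.0
gripper_force: 0.0
time_s: 6.97
tcp_pos: [0.647, -0.1384, 0.2628]
ee_rot: [[0.961, -0.278, 0.0], [-0.278, -0.961, -0.0], [0.0, -0.0, -1.0]]
wrist_force: [-1.0, 0.3, -0.1]
gripper_width: 0.553
gripper_force: 0.0
time_s: 7.3
tcp_pos: [0.6471, -0.1383, 0.2628]
ee_rot: [[0.961, -0.278, 0.0], [-0.278, -0.961, 0.0], [0.0, -0.0, -1.0]]
wrist_force: [0.5, 1.1, 0.2]
gripper_width: 0.451
gripper_force: 30.0
```

```bash
python3 -m creep '[[-1,0,0,-4,0,0,0],[-1,0,0,-14,0,0,0],[-1,0,0,-34,0,0,0],[-1,0,0,-62,0,0,0],[-1,0,0,-92,0,0,0],[-1,0,0,-122,0,0,0],[-1,0,0,-146,0,0,0],[-1,0,0,-160,0,0,0]]'
python3 -m creep '[[-1,0,0,-4,0,0,0],[-1,0,0,-5,0,0,0],[-1,0,0,-5,0,0,0],[-1,0,0,-5,0,0,0]]'
python3 - <<'E'
from m import *
s=r.sense(); R=np.array(s["ee_rot"]); p=np.array(s["tcp_pos"]); print(p,R)
print(R.T@(np.array([.5588,.1203,p[2]])-p)*1000)
for c in ("scene","top"):
    im,d=vision.capture(c); W=cloud(c,d); save(c+"2",im)
    for z in (.19,.20,.21):
        q=W[near(W,.646,-.138,.07,z-.004,z+.004)]; print(c,z,len(q),np.round(circ(q),4) if len(q)>20 else "")
E
```

```text
time_s: 7.97
tcp_pos: [0.6468, -0.1386, 0.4271]
ee_rot: [[0.961, -0.278, 0.005], [-0.278, -0.961, -0.001], [0.005, -0.001, -1.0]]
wrist_force: [1.3, -0.3, -2.8]
gripper_width: 0.449
gripper_force: 30.0
time_s: 8.3
tcp_pos: [0.6467, -0.1383, 0.4256]
ee_rot: [[0.96, -0.278, -0.004], [-0.278, -0.96, 0.001], [-0.004, 0.001, -1.0]]
wrist_force: [0.1, -0.7, -4.4]
gripper_width: 0.453
gripper_force: 30.0
[ 0.64670015 -0.13833694  0.4256382 ] [[ 9.60479668e-01 -2.78321518e-01 -3.99233867e-03]
 [-2.78321324e-01 -9.60487825e-01  6.15487987e-04]
 [-4.00589623e-03  5.19989284e-04 -9.99991841e-01]]
[-156.41048028 -223.95313316    0.51011509]
scene 0.19 31 [ 0.6447 -0.1375  0.0414]
scene 0.2 74 [ 0.6441 -0.1374  0.0423]
scene 0.21 203 [ 0.6441 -0.1374  0.0405]
top 0.19 13 
top 0.2 38 [ 0.6458 -0.1394  0.0424]
top 0.21 110 [ 0.6459 -0.1392  0.0401]
```

View pics/scene2.png

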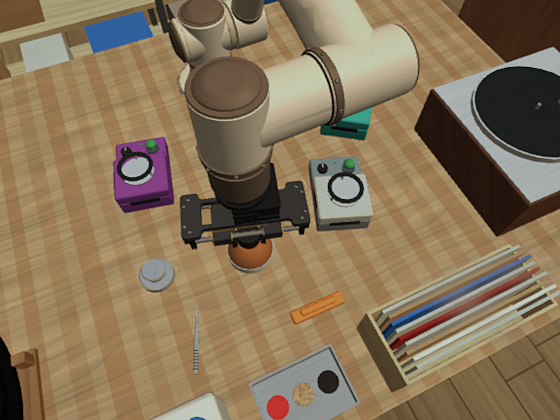

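The picture shows the bottle hanging upright in the gripper at (250,250). The mixer ring at (346,187) is clear.

```bash
python3 -m creep '[[-1,-6,-9,0,0,0,0],[-1,-20,-29,0,0,0,0],[-1,-40,-57,0,0,0,0],[-1,-62,-89,0,0,0,0],[-1,-84,-121,0,0,0,0],[-1,-106,-152,0,0,0,0],[-1,-127,-182,0,0,0,0],[-1,-143,-205,0,0,0,0]]'
python3 -m creep '[[-1,-8,-11,0,0,0,0],[-1,-12,-17,0,0,0,0],[-1,-14,-19,0,0,0,0],[-1,-14,-19,0,0,0,0],[-1,-14,-19,0,0,0,0],[-1,-14,-19,0,0,0,0]]'
python3 - <<'E'
from m import *
s=r.sense(); R=np.array(s["ee_rot"]); p=np.array(s["tcp_pos"]); print(p,R)
print(R.T@(np.array([.5588,.1203,p[2]])-p)*1000)
for c in ("scene","top"):
    im,d=vision.capture(c); W=cloud(c,d); save(c+"3",im)
    for z in (.19,.20,.21):
        q=W[near(W,.559,.12,.07,z-.004,z+.004)]; print(c,z,len(q),np.round(circ(q),4) if len(q)>20 else "")
E
```

```text
time_s: 9.07
tcp_pos: [0.565, 0.101, 0.4274]
ee_rot: [[0.961, -0.276, -0.001], [-0.276, -0.961, 0.0], [-0.001, -0.0, -1.0]]
wrist_force: [1.3, -0.0, -4.0]
gripper_width: 0.452
gripper_force: 30.0
time_s: 9.57
tcp_pos: [0.5589, 0.1193, 0.4276]
ee_rot: [[0.96, -0.28, -0.0], [-0.28, -0.96, -0.0], [-0.0, 0.0, -1.0]]
wrist_force: [0.9, -0.3, -2.3]
gripper_width: 0.452
gripper_force: 30.0
[0.55885003 0.1193303  0.4275685 ] [[ 9.60070970e-01 -2.79756404e-01 -2.96288327e-04]
 [-2.79756503e-01 -9.60070914e-01 -3.73560096e-04]
 [-1.79951976e-04  4.41532790e-04 -9.99999886e-01]]
[-3.19310840e-01 -9.16983405e-01 -3.47417664e-04]
scene 0.19 23 [0.5558 0.1214 0.0428]
scene 0.2 82 [0.5572 0.1199 0.0423]
scene 0.21 168 [0.5572 0.1197 0.0411]
top 0.19 3 
top 0.2 21 [0.5585 0.1184 0.0421]
top 0.21 80 [0.5588 0.1182 0.0406]
```

View pics/scene3.png

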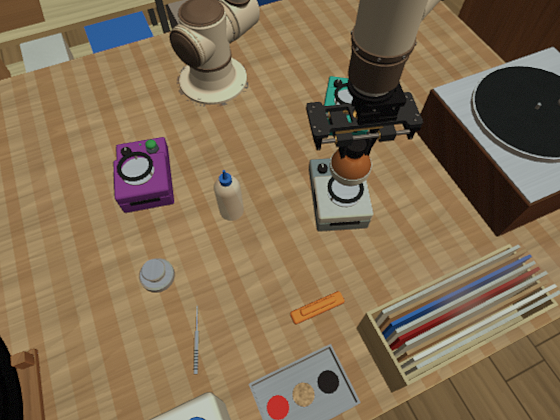

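The picture shows the bottle at (351,165), upright over the white mixer's ring at (346,187). I'll shift about 1 mm and descend.

```bash
python3 -m creep '[[-1,0.5,-1,5,0,0,0],[-1,0.5,-1,14,0,0,0],[-1,0.5,-1,24,0,0,0],[-1,0.5,-1,33,0,0,0],[-1,0.5,-1,41,0,0,0],[-1,0.5,-1,46,0,0,0],[-1,0.5,-1,48,0,0,0],[-1,0.5,-1,48,0,0,0]]'
python3 -m creep '[[-1,0,0,0.7,0,0,0],[-1,0,0,1.4,0,0,0],[-1,0,0,2.1,0,0,0],[-1,0,0,2.8,0,0,0],[-1,0,0,3.5,0,0,0],[-1,0,0,4.2,0,0,0],[-1,0,0,5,0,0,0],[-1,0,0,5,0,0,0]]'
```

```text
time_s: 10.33
tcp_pos: [0.5592, 0.1213, 0.379]
ee_rot: [[0.961, -0.278, -0.001], [-0.278, -0.961, -0.001], [-0.001, 0.001, -1.0]]
wrist_force: [-0.2, -0.0, -3.7]
gripper_width: 0.451
gripper_force: 30.0
time_s: 11.0
tcp_pos: [0.5592, 0.1212, 0.3746]
ee_rot: [[0.961, -0.278, -0.0], [-0.278, -0.961, -0.0], [-0.0, 0.0, -1.0]]
wrist_force: [0.1, -0.0, -3.8]
gripper_width: 0.451
gripper_force: 30.0
```

```bash
python3 -m creep '[[-1,0,0,0.5,0,0,0],[-1,0,0,1,0,0,0],[-1,0,0,1.5,0,0,0],[-1,0,0,2,0,0,0],[-1,0,0,2.5,0,0,0],[-1,0,0,3,0,0,0],[-1,0,0,3,0,0,0]]'
```

```text
time_s: 11.58
tcp_pos: [0.5594, 0.1212, 0.3727]
ee_rot: [[0.961, -0.278, 0.002], [-0.278, -0.961, 0.0], [0.001, -0.001, -1.0]]
wrist_force: [-2.0, 0.2, 3.4]
gripper_width: 0.451
gripper_force: 30.0
```

```bash
python3 -m creep '[[-1,-0.5,0,0.8,0,0,0],[-1,-0.5,0,1.6,0,0,0],[-1,-0.5,0,2.4,0,0,0],[-1,-0.5,0,3.2,0,0,0],[-1,-0.5,0,4,0,0,0],[-1,-0.5,0,4.8,0,0,0],[-1,-0.5,0,5.5,0,0,0],[-1,-0.5,0,6,0,0,0]]'
python3 -m creep '[[-1,0,0,0.6,0,0,0],[-1,0,0,1.2,0,0,0],[-1,0,0,1.8,0,0,0],[-1,0,0,2.4,0,0,0],[-1,0,0,3,0,0,0],[-1,0,0,3,0,0,0]]'
```

```text
time_s: 12.25
tcp_pos: [0.5592, 0.1213, 0.3673]
ee_rot: [[0.961, -0.278, 0.003], [-0.278, -0.961, -0.0], [0.003, -0.001, -1.0]]
wrist_force: [-1.9, -0.2, 8.9]
gripper_width: 0.449
gripper_force: 30.0
time_s: 12.75
tcp_pos: [0.5592, 0.1213, 0.3649]
ee_rot: [[0.961, -0.277, 0.003], [-0.277, -0.961, -0.0], [0.003, -0.001, -1.0]]
wrist_force: [-2.5, -0.5, 11.0]
gripper_width: 0.448
gripper_force: 30.0
```

```bash
python3 -m creep '[[-1,0,0,0.5,0,0,0],[-1,0,0,1,0,0,0],[-1,0,0,1.5,0,0,0],[-1,0,0,2,0,0,0],[-1,0,0,2,0,0,0],[-1,0,0,2,0,0,0]]'
```

```text
time_s: 13.25
tcp_pos: [0.5592, 0.1213, 0.3635]
ee_rot: [[0.961, -0.277, 0.004], [-0.277, -0.961, -0.0], [0.004, -0.001, -1.0]]
wrist_force: [-4.0, -1.0, 13.1]
gripper_width: 0.45
gripper_force: 30.0
```

```bash
python3 -m creep '[[-1,0,0,0.3,0,0,0],[-1,0,0,0.6,0,0,0],[-1,0,0,1,0,0,0],[-1,0,0,1,0,0,0],[-1,0,0,1,0,0,0]]'
python3 - <<'E'
from m import *
print(r.sense()["wrist_force"])
for c in ("scene","top"):
    im,d=vision.capture(c); W=cloud(c,d); save(c+"4",im)
    k=near(W,.559,.121,.044,.105,.127)&(np.hypot(W[...,0]-.559,W[...,1]-.121)>.034)&(im.max(-1)<60); q=W[k]
    print(c,len(q),np.round(np.percentile(q[:,2],[10,50,90]),4))
    b=W[near(W,.559,.121,.07,.144,.15)]; print(len(b), np.round(circ(b),4) if len(b)>20 else "")
E
python3 -c "
import cv2;a=cv2.imread('pics/scene4.png')[80:260,260:460];cv2.imwrite('pics/c4.png',cv2.resize(a,(660,594)))"
```

```text
time_s: 13.67
tcp_pos: [0.5592, 0.1213, 0.3635]
ee_rot: [[0.961, -0.277, 0.005], [-0.277, -0.961, -0.0], [0.004, -0.001, -1.0]]
wrist_force: [-4.6, -0.9, 15.7]
gripper_width: 0.451
gripper_force: 30.0
[-4.58815302 -0.89277465 15.72717858]
scene 96 [0.1096 0.1114 0.1145]
125 [0.5573 0.1222 0.0412]
top 7 [0.1071 0.1094 0.1102]
54 [0.5596 0.1204 0.0405]
```

View pics/c4.png

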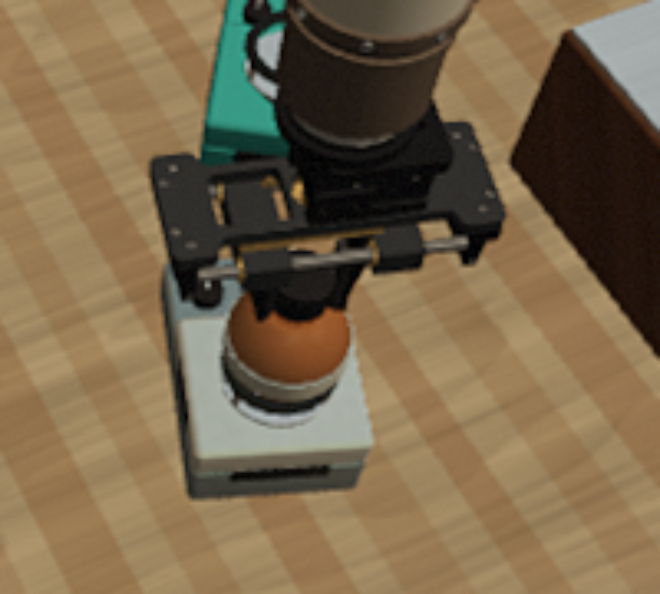

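The crop shows the bottle upright and seated in the ring at (290,345). The ring top has dropped from 121.5 to about 111.4 mm, and the force rises with no further travel, so the spring is at its end. I'll add a slight margin, hold for a moment and hand in.

```bash
python3 -m creep '[[-1,0,0,0.3,0,0,0],[-1,0,0,0.5,0,0,0],[-1,0,0,0.5,0,0,0],[-1,0,0,0.5,0,0,0],[-1,0,0,0.5,0,0,0],[-1,0,0,0.5,0,0,0],[-1,0,0,0.5,0,0,0],[-1,0,0,0.5,0,0,0]]'
python3 -m creep '[[-1,0,0,0,0,0,0],[-1,0,0,0,0,0,0],[-1,0,0,0,0,0,0],[-1,0,0,0,0,0,0],[-1,0,0,0,0,0,0],[-1,0,0,0,0,0,0],[-1,0,0,0,0,0,0],[-1,0,0,0,0,0,0]]' && python3 -c "
from station import r
print(r.finish_job())"
```

```text
time_s: 14.43
tcp_pos: [0.5592, 0.1213, 0.3634]
ee_rot: [[0.961, -0.277, 0.005], [-0.277, -0.961, -0.0], [0.005, -0.001, -1.0]]
wrist_force: [-6.0, -0.5, 17.9]
gripper_width: 0.45
gripper_force: 30.0
time_s: 15.1
tcp_pos: [0.5592, 0.1213, 0.3635]
ee_rot: [[0.961, -0.277, 0.005], [-0.277, -0.961, -0.0], [0.005, -0.001, -1.0]]
wrist_force: [-4.9, -0.7, 18.5]
gripper_width: 0.447
gripper_force: 30.0
the job is handed in; nothing more can be done
None
```

I pressed the start plunger to its stop and it came back up. The bottle is upright in the ring, held at the end of the spring travel with about 18 N, and I handed the job in at about 15 s.

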